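# Feed ball knobs through the spring gate into the kit tray

## Robot

A 7-joint arm with a two-finger parallel gripper is mounted at the origin on the work surface. World frame = base frame: x ahead of the robot, y to its left, z up, the work surface at z = 0. Lengths are in mm, angles in rad, forces in N, time in s.
With the tool pointing down it reaches from about 400 to 875 mm from the base axis. Payload 4.4 kg.
Tool frame: the origin (TCP) lies between the finger pads; the fingertips stand 17 mm ahead of it and the grasp point (between the pads) lies 2 mm behind it; z points along the fingers, y is the line along which they close (so a half turn about z gives the same grasp; the last joint's range is limited). The gripper opens to 85 mm and grips with 20 to 120 N. Pads are 22 mm wide; open, the fingers measure 114 mm over their backs; the gripper's body (76 mm by 85 mm) begins 54 mm behind the grasp point. The pads swing forward as they close: fully open they stand 13 mm farther back than shut.
Start: joints at [-1.173, 0.628, 0.038, 1.517, -0.027, 0.996, -0.02], TCP at [290.758, 581.358, 248.313] pointing down, gripper open.
Joint ranges: [-3.06, 3.06], [-0.37, 2.12], [-1.25, 1.32], [0.18, 2.47], [-1.1, 4.24], [0.23, 1.98], [-2.94, 2.94]. Speed limits (rad/s): [2.57, 2.57, 3.14, 3.14, 3.14, 3.14, 3.14].

## Interface

Orientations are given as [roll, pitch, yaw] about the fixed x, y, z axes, in that order (R = Rz(yaw) Ry(pitch) Rx(roll)).
In Python, from cell import sensors, get_image, ctrl gives the robot as it stands.
- The arm moves only by the tool send_rows, never from a script. Its argument "series" is a list of rows, each a list of 3 entries, a list of its own where there are three numbers: the finger opening in mm, from 0 to 85.4, then the shift along the world's x, y, z in units of 60 mm (1.0 is 60 mm), then the turn, a rotation vector about the world's x, y, z in units of 5 degrees (1.0 is 5 degrees). A call has 1 to 8 rows; each row shifts and turns the commanded pose from where the row before left it; what a row does not reach is not made up. A row lasts 1/8 s, in which the tool goes at most 62.5 mm and 10.7 degrees, less where a joint would pass 70% of its speed; a pose out of reach is approached as far as the arm can. A call is refused whole if a number of a shift passes 1 or a number of a turn 1, either way. A call with a gripper value outside its range is refused whole. The fingers move at their own pace and stop on an object; the grip force is fixed at half the most. Time passes only in rows, so rows that do not move let the fingers close. It gives the time, the measured TCP pose, the force, the opening and the grip force at its end, in the units of the state.
- sensors.read_state(): the state, without advancing time (a new reading comes with each control period).
- get_image(name): name is "scene" or "top"; returns a dict with "img" (480x640x3 uint8, red, green, blue), "depth" (480x640 float32, mm along the optical axis (not along the pixel's ray), 0 where there is no reading), "vfov" (degrees; the focal length in pixels is half the picture's height over the tangent of half this angle, whatever the lens; pixels are square), "cx", "cy" (the principal point, pixels), "world_to_cam" (4x4, takes a point from world to camera coordinates). Camera axes: x right, y down, z forward; pixel columns grow to the right and rows downward; lengths in mm; the calibration is good to about 2 mm. A picture is of the moment at which its call begins.
- ctrl.finish_job(): hands the job in; it is judged then, once.
The state is a dict: "clock": time; "qpos": joint angles; "qd": joint speeds; "tau": joint torques, N m; "eef_pos": TCP position; "tool_rot": TCP orientation; "force": force on the tool from outside, world axes, zero at the start; "torque": the same for the moment, N m; "width": finger opening in mm; "gripper_force": force on a finger pad.
Only numpy, scipy, OpenCV 4.12 (cv2) and the standard library are available. Lean on these libraries where they do the work, as an engineer would, in place of code of your own. Each camera call takes 0.05 s, during which the arm holds its last target. There are 200 camera calls.

## Task

With the red-handled scoop, scoop at least three of the wooden ball knobs out of the plywood bin in one load and tip them into the green feeder's hopper while its gate is shut, touching the knobs only with the scoop; then lay the scoop down flat on the bench. Grip the feeder's yellow gate handle, pull the spring gate out to the red mark so that at least three knobs run down into the kit tray, and finish holding the gate still at the mark: do not let go. Leave the other things on the bench where they are.

Things in the scene. Friction and masses are not known exactly. Their poses are not given: they have to be found in the camera images.
- scoop: Aluminium scoop with a red handle, loose on the bench, about 0.17 kg. Origin: middle of the pan's back edge, on its underside; x to the nose, z up. Pan flat-bottomed, 95 mm long (x 0 to 95), 100 mm wide, sheet 2.5 mm thick, open at the nose and on top; back wall 42 mm high, side walls 40 mm, ending 29 mm short of the nose.
- scoop_grip (a point): Where to grip the scoop: middle of its handle, at (-45, 0, 74) mm in its frame. The handle is a level bar behind and above the pan, 86 mm long (x -88 to -2), 18 mm wide (y), 24 mm tall (z 62 to 86), nothing beneath it. A firm grip from straight above, fingers closing along the scoop's y, carries the loaded scoop.
- scoop_nose (a point): Middle of the scoop's front edge, on its underside, at (95, 0, 0) mm in the scoop's frame.
- scoop_pan (a point): Middle of the scoop's load: 12 mm above the middle of the pan's floor, at (47, 0, 15) mm in the scoop's frame; a knob on the pan has its centre within 65 mm of it.
- bin: Open plywood bin fixed on the bench, origin on its underside; outside x -126 to 156, y +-66, 45 mm high, walls and floor 6 mm. From x = 114 mm the floor slopes up at 45 degrees to the +x rim. The knobs lie at x 27 to 113, full width; the -x part is empty: the scoop fits there, nose to +x, handle out over the -x wall. Pushed flat to the slope, then up along it, it gathers the knobs.
- knob0_center (a point): Centre of a loose, varnished wooden ball knob, 30 mm in diameter, 11 g, slippery; on a slope of more than about 8 degrees it rolls.
- knob1_center (a point): Centre of a loose, varnished wooden ball knob, 30 mm in diameter, 11 g, slippery; on a slope of more than about 8 degrees it rolls.
- knob2_center (a point): Centre of a loose, varnished wooden ball knob, 30 mm in diameter, 11 g, slippery; on a slope of more than about 8 degrees it rolls.
- knob3_center (a point): Centre of a loose, varnished wooden ball knob, 30 mm in diameter, 11 g, slippery; on a slope of more than about 8 degrees it rolls.
- knob4_center (a point): Centre of a loose, varnished wooden ball knob, 30 mm in diameter, 11 g, slippery; on a slope of more than about 8 degrees it rolls.
- knob5_center (a point): Centre of a loose, varnished wooden ball knob, 30 mm in diameter, 11 g, slippery; on a slope of more than about 8 degrees it rolls.
- feeder: Green feeder fixed on the bench. Origin: centre of the underside of its housing (160 by 162 mm, 150 mm high), z up. Hopper mouth about 140 by 140 mm on top; its sides slope in to a throat 54 (x) by 90 mm (y) at z = 90, closed below by the gate plate (top at z = 88). The gate is pulled out along the feeder's -x. Below it a ramp leads down to +x into the kit tray.
- hopper_inside (a point): Point inside the hopper, at (0, 0, 125) mm in the feeder's frame; a knob lying on the shut gate has its centre within 55 mm of it.
- gate (a joint): Sliding spring-return gate of the feeder: 0 shut, grows in metres as it is pulled out along the feeder's -x, stop at 0.075; reads 0.050 at the red mark. It takes about 4 N to start and 7 N at the mark, and springs shut when let go. Knobs on it drop through once it is at the mark.
- gate_handle (a point): Grip point of the gate's yellow handle, an upright bar 14 mm thick (x), 60 mm wide (y), 38 mm tall (z 88 to 126 above the bench, standing on a steel tongue); the point is 112 mm above the bench, moves with the gate, and is at x = -150 mm in the feeder's frame when shut. A thin black pointer at its mid-thickness reaches over both rails.
- feeder_mark (a point): Where the gate handle's grip point is at the red mark: (-200, 0, 112) mm in the feeder's frame. Two aluminium rails stick out from the housing to x = -238 mm at y = +-48 mm, tops at z = 86 mm; a red line crosses each at x = -200 mm.
- kit_tray (a point): On the floor of the kit tray, 10 mm before its centre, at (125, 0, 8) mm in the feeder's frame; tray inside about 110 mm (x) by 150 mm (y), walls 50 mm high; a knob lying in the tray has its centre within 85 mm of this point.
- glue: Bystander: white glue bottle with a red tip, 60 mm across, 212 mm tall. Origin under its centre.
- wax: Bystander: wax tin with a yellow label, 72 mm across, 60 mm tall. Origin under its centre.
- jar: Bystander: amber jar with a dark lid, 66 mm across, 85 mm tall. Origin under its centre.
- rasp: Bystander: rasp with a wooden handle, about 310 mm long (its x, from -160 to 152 mm), 28 mm thick, lying flat. Origin on the bench near mid-length.
- mallet: Bystander: wooden mallet lying flat, handle 200 mm to its -x, head 60 by 110 by 60 mm. Origin under the joint of handle and head.
- offcut: Bystander: beech offcut, 90 by 50 by 35 mm. Origin under its centre.
- square: Bystander: try square, dark wooden stock 20 by 120 by 16 mm along its y, steel blade 160 mm to its x. Origin under the stock's centre.
Things that resemble listed ones, but are neither listed nor needed, are in the scene too. Leave any turquoise look-alike of the scoop alone.

How it is judged:
By the outcome, as a careful person would: the job done as asked, in the order asked, and still so for the second after the job is handed in, while the arm keeps its last pose, push and grip.
It also fails if it takes over 67 s, if anything falls off the work surface, if the arm or the gripper's body presses on something with over 40 N, if the wrist force passes 120 N, or if a joint passes its speed limit or range.

## Working session

There is one attempt and no reset: what is moved stays moved. The work goes in short steps, Python scripts to look and compute and a tool call to move; the robot and the scene stay as the last step left them, time stands still between calls to the robot, and variables do not carry over. Pictures are saved under pics/ and viewed, at most 11 in all, crops included, and the job is handed in when it is done.

Besides the shell and the picture viewer there is one more tool, called after ">>>" as name(argument=value, ...) on one line, values as JSON. send_rows: Moves the arm, as the interface text tells. Its arguments: {"type":"object","properties":{"series":{"type":"array"}},"required":["series"]}

```bash
mkdir -p pics
cat > h.py <<'E'
import numpy as np,cv2
from cell import sensors,get_image,ctrl
def grab(n):
    d=get_image(n); d['f']=240/np.tan(np.radians(d['vfov']/2)); return d
def save(d,fn,crop=None,s=1):
    im=cv2.cvtColor(d['img'],cv2.COLOR_RGB2BGR)
    if crop: x0,y0,x1,y1=crop; im=im[y0:y1,x0:x1]
    if s!=1: im=cv2.resize(im,None,fx=s,fy=s,interpolation=cv2.INTER_CUBIC)
    cv2.imwrite('pics/'+fn,im)
def cam(d):
    M=np.array(d['world_to_cam']); R=M[:3,:3]; return R,-R.T@M[:3,3]
def cloud(d):
    v,u=np.mgrid[:480,:640]; z=d['depth']
    p=np.stack([(u-d['cx'])/d['f']*z,(v-d['cy'])/d['f']*z,z],-1)
    R,c=cam(d); return p@R+c
def onplane(d,u,v,z):
    R,c=cam(d); r=np.array([(u-d['cx'])/d['f'],(v-d['cy'])/d['f'],1])@R
    return c+r*(z-c[2])/r[2]
def proj(d,p):
    M=np.array(d['world_to_cam']); q=M[:3,:3]@np.array(p)+M[:3,3]
    return q[0]/q[2]*d['f']+d['cx'],q[1]/q[2]*d['f']+d['cy']
E
python3 - <<'E'
from h import *
for n in('top','scene'):
    d=grab(n); save(d,n+'0.png'); R,c=cam(d); print(n,d['vfov'],c.round(),R.round(2).tolist(),(d['depth']>0).mean())
s=sensors.read_state(); print(s)
E
```

```text
top 43.26202347180574 [ 179.    6. 1839.] [[-0.0, -1.0, 0.0], [-0.99, 0.0, -0.17], [0.17, -0.0, -0.99]] 0.996025390625
scene 49.28431316517143 [1297. -541.  748.] [[0.56, 0.83, 0.0], [0.46, -0.31, -0.83], [-0.69, 0.47, -0.56]] 0.996005859375
{'clock': 0.1, 'qpos': array([-1.17279811,  0.62926303,  0.03848751,  1.51825903, -0.02699984,
        0.99627451, -0.01997594]), 'qd': array([-2.06991929e-04, -1.46403601e-03,  1.81377363e-04, -1.80463054e-03,
       -9.76380166e-05,  7.12398150e-05, -1.13952593e-05]), 'tau': array([ 3.56123142e-03, -5.64526749e+01,  1.23058610e+00, -1.93970311e+01,
        1.12982362e-02,  5.43190807e-03,  2.22947233e-05]), 'eef_pos': array([290.53871685, 580.87327048, 247.47857237]), 'tool_rot': array([-3.13990839e+00,  4.22741552e-05,  2.67778424e+00]), 'force': array([-0.33207887,  0.12292338, -0.3520216 ]), 'torque': array([-0.0061176 , -0.02651514,  0.00244772]), 'gripper_force': 0.0, 'width': 85.45004023741222}
```

View pics/top0.png

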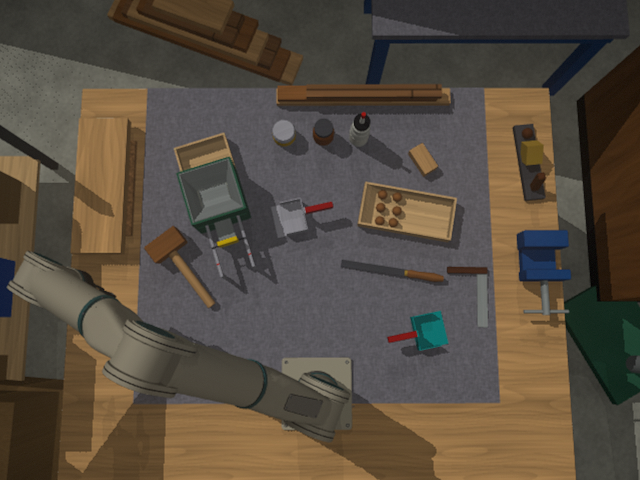

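View pics/scene0.png

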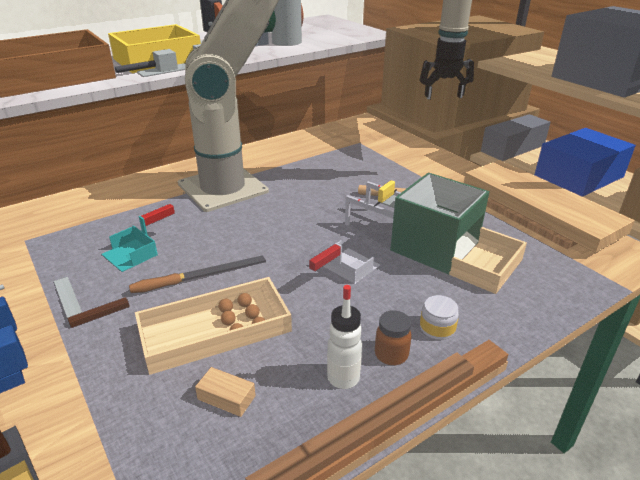

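The top view shows the aluminium scoop at px (293,217) with its red handle to (332,206), and the turquoise look-alike at (428,332). The bin is at (407,212) with the knobs at its left end, the feeder at (212,190), and its yellow gate handle at (228,240). The scene view agrees: scoop at (345,260), bin at (213,322), feeder at (440,220). The scoop I need is the grey-panned one at (293,217); the other has a turquoise pan.

Run:
```python
from h import *
d=grab('top'); P=cloud(d); hsv=cv2.cvtColor(d['img'],cv2.COLOR_RGB2HSV); H,S,V=[hsv[...,i].astype(int) for i in range(3)]
v,u=np.mgrid[:480,:640]
def box(a,b,c,e): return (u>=a)&(u<=c)&(v>=b)&(v<=e)
def rect(m,name,z=None):
    # centre via rays on given plane or the cloud
    q=P[m] if z is None else np.array([onplane(d,a,b,z) for a,b in zip(u[m],v[m])])
    r=cv2.minAreaRect(q[:,:2].astype(np.float32)); b=cv2.boxPoints(r)
    print(name,m.sum(),'c',np.round(r[0],1),'size',np.round(r[1],1),'ang',round(r[2],2),'zmed',np.median(P[m][:,2]).round(1),'box',b.round().tolist())
    return q
red=((H<8)|(H>172))&(S>150)&(V>80)
m=red&box(298,195,340,225); rect(m,'handle',86)
# pan: region above bench by >1 in box
m=box(270,190,320,245)&~red&(V>120)&(S<60); rect(m,'pan',20)
m=box(350,175,465,250)&(abs(P[...,2]-45)<5); rect(m,'binrim',45)
m=box(170,140,260,240)&(abs(P[...,2]-150)<6); rect(m,'feeder top',150)
yel=(H>20)&(H<32)&(S>180)&(V>120)
m=yel&box(205,225,250,255); rect(m,'gate',126)
m=red&box(200,225,265,275); rect(m,'marks')
k=(H>5)&(H<16)&(S>110)&(V>40)&box(365,185,415,230)
g=cv2.cvtColor(d['img'],cv2.COLOR_RGB2GRAY)
q=P[(P[...,2]>22)&(P[...,2]<40)&k]; print('knob px',len(q))
n,l,st,ct=cv2.connectedComponentsWithStats(k.astype(np.uint8))
for i in range(1,n):
    if st[i,4]>10: print('knob',ct[i].round(),st[i,4],onplane(d,*ct[i],21).round(1))
save(d,'scoop_feed.png',(170,130,350,285),4)
```

```text
handle 145 c [542.5  -7.6] size [16.  80.5] ang 12.66 zmed 83.9 box [[526.0, 30.0], [543.0, -49.0], [559.0, -45.0], [541.0, 33.0]]
pan 528 c [526.3  71.1] size [95.5 81.2] ang 18.13 zmed 0.9 box [[468.0, 95.0], [494.0, 18.0], [584.0, 47.0], [559.0, 125.0]]
binrim 440 c [ 537.2 -276.7] size [281.7 134.4] ang 79.47 zmed 44.1 box [[445.0, -403.0], [578.0, -427.0], [629.0, -150.0], [497.0, -126.0]]
feeder top 778 c [576.3 300.7] size [164.2 162. ] ang 17.86 zmed 148.5 box [[473.0, 353.0], [523.0, 198.0], [679.0, 249.0], [630.0, 403.0]]
gate 82 c [435.4 256. ] size [11.6 56.6] ang 17.56 zmed 123.6 box [[421.0, 281.0], [438.0, 227.0], [450.0, 231.0], [432.0, 285.0]]
marks 2 c [373.1 287.3] size [2.1 0. ] ang 107.58 zmed 84.6 box [[373.0, 286.0], [373.0, 286.0], [373.0, 288.0], [373.0, 288.0]]
knob px 352
knob [382. 194.] 77 [ 594.6 -204.    21. ]
knob [397. 196.] 75 [ 587.7 -249.1   21. ]
knob [380. 207.] 68 [ 554.2 -196.9   21. ]
knob [397. 211.] 67 [ 543.4 -246.7   21. ]
knob [379. 220.] 67 [ 513.3 -193.2   21. ]
knob [393. 222.] 66 [ 507.4 -234.5   21. ]
```

View pics/scoop_feed.png

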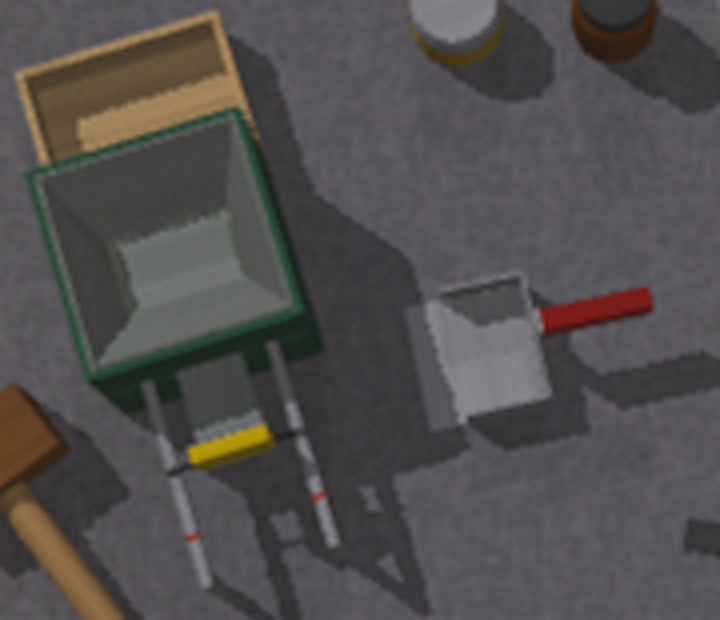

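The crop confirms it: bare aluminium pan at (293,217) with its nose to the left, so this is the right scoop. The gate pointer is at the shut position and the red marks are on the rails. Moving above the handle.

>>> send_rows(series=[[85, [0.38, -0.89, 0], [0, 0, -0.92]], [85, [0.38, -0.89, 0], [0, 0, -0.92]], [85, [0.38, -0.89, -0.1], [0, 0, -0.92]], [85, [0.38, -0.89, -0.1], [0, 0, -0.92]], [85, [0.38, -0.89, -0.2], [0, 0, -0.92]], [85, [0.38, -0.89, -0.2], [0, 0, -0.92]], [85, [0.38, -0.89, -0.2], [0, 0, -0.92]], [85, [0.38, -0.89, -0.2], [0, 0, -0.92]]])

```text
clock: 1.15
eef_pos: [473.7, 152.6, 188.0]
tool_rot: [3.141, -0.0, 2.033]
force: [0.3, 0.6, 0.7]
width: 84.8
gripper_force: 0.0
```

>>> send_rows(series=[[85, [0.38, -0.89, -0.2], [0, 0, -0.92]], [85, [0.38, -0.89, -0.2], [0, 0, -0.92]], [85, [0.4, -0.9, -0.2], [0, 0, -0.95]], [85, [0, 0, 0], [0, 0, 0]], [85, [0, 0, 0], [0, 0, 0]]])

```text
clock: 1.78
eef_pos: [542.3, -6.2, 152.0]
tool_rot: [-3.141, -0.001, 1.792]
force: [0.4, -0.3, 0.2]
width: 85.0
gripper_force: 0.0
```

>>> send_rows(series=[[85, [0, -0.02, -0.7], [0, 0, 0]], [85, [0, 0, -0.5], [0, 0, 0]], [85, [0, 0, -0.13], [0, 0, 0]], [10, [0, 0, 0], [0, 0, 0]], [10, [0, 0, 0], [0, 0, 0]], [10, [0, 0, 0], [0, 0, 0]], [10, [0, 0, 0], [0, 0, 0]], [10, [0, 0, 0], [0, 0, 0]]])

```text
clock: 2.78
eef_pos: [543.2, -8.0, 73.2]
tool_rot: [3.141, 0.0, 1.792]
force: [-0.7, -0.5, 6.2]
width: 16.9
gripper_force: 60.9
```

>>> send_rows(series=[[10, [0, 0, 0.4], [0, 0, 0]], [10, [0, 0, 0.8], [0, 0, 0]], [10, [0, -0.2, 0.6], [0, 0, -0.2]], [10, [-0.05, -0.6, 0.1], [0, 0, -0.6]], [10, [-0.08, -0.9, 0], [0, 0, -0.8]], [10, [-0.08, -0.9, 0], [0, 0, -0.8]], [10, [-0.08, -0.9, 0], [0, 0, -0.8]], [10, [-0.08, -0.9, 0], [0, 0, -0.8]]])

```text
clock: 3.78
eef_pos: [520.1, -273.3, 186.3]
tool_rot: [-3.141, -0.0, 1.441]
force: [0.9, -0.2, -2.2]
width: 16.8
gripper_force: 60.0
```

>>> send_rows(series=[[10, [-0.08, -0.9, 0], [0, 0, -0.66]], [10, [-0.08, -0.9, 0], [0, 0, 0]], [10, [0, -0.57, 0], [0, 0, 0]], [10, [0, 0, 0], [0, 0, 0]], [10, [0, 0, 0], [0, 0, 0]]])

```text
clock: 4.4
eef_pos: [510.9, -412.7, 185.8]
tool_rot: [-3.141, -0.002, 1.386]
force: [-0.3, -0.0, -1.3]
width: 17.1
gripper_force: 59.9
```

Run:
```python
from h import *
s=sensors.read_state(); print(s['eef_pos'],s['tool_rot'],s['qpos'].round(2))
d=grab('top'); save(d,'ov.png',(340,160,500,280),5)
hsv=cv2.cvtColor(d['img'],cv2.COLOR_RGB2HSV);P=cloud(d)
print(onplane(d,400,210,45))
```

```text
[ 510.948252   -412.65088772  185.83811388] [-3.14055664e+00 -1.98636026e-03  1.38577930e+00] [ 0.45  0.73  0.33  1.56 -0.28  0.9   0.69]
[ 540.26773661 -253.73141084   45.        ]
```

View pics/ov.png

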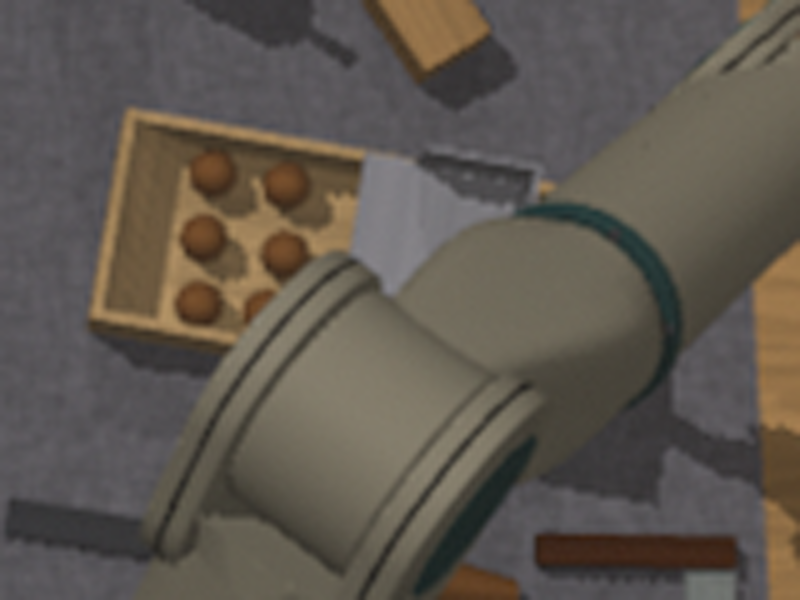

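The view shows the empty scoop hanging over the bin's −x part, nose's far corner at about px (413,191), with all six knobs clear ahead. I'll check its position in the grip numerically.

Run:
```python
from h import *
d=grab('top'); s=sensors.read_state(); t=s['eef_pos']; y=s['tool_rot'][2]
ax=np.array([np.cos(y),np.sin(y),0]); ay=np.array([-ax[1],ax[0],0])
o=t+[0,0,2-74]+45*ax
print('exp nose corner px',proj(d,o+95*ax-50*ay),proj(d,o+95*ax-50*ay+[0,0,2.5]), 'wall top front',proj(d,o+66*ax-50*ay+[0,0,40]))
P=cloud(d); m=np.zeros((480,640),bool); m[186:232,405:450]=1
q=P[m]; q=q[(q[:,2]>100)&(q[:,2]<165)]; l=(q-o)@np.stack([ax,ay,[0,0,1]],1)
f=l[l[:,2]<20]; print('pan floor x max',np.percentile(f[:,0],[50,95,99]).round(1),'y min',np.percentile(f[:,1],[1,5]).round(1),'z med',np.median(f[:,2]).round(1))
A=np.c_[f[:,:2],np.ones(len(f))]; c=np.linalg.lstsq(A,f[:,2],rcond=None)[0]; print('slope deg',np.degrees(c[:2]).round(2),c[2].round(2))
w=l[(l[:,2]>20)]; print('walls y,z',w[:,1].min().round(1),np.percentile(w[:,2],98).round(1))
```

```text
exp nose corner px (np.float64(413.0691999584437), np.float64(189.8673506645369)) (np.float64(413.20722082119516), np.float64(189.66971947871406)) wall top front (np.float64(425.3620322135919), np.float64(188.42410786106632))
pan floor x max [61.  91.7 94.8] y min [-48.5 -46.9] z med -0.4
slope deg [-1.01 -1.56] 0.47
walls y,z -51.8 43.6
```

>>> send_rows(series=[[10, [0, 0, -0.5], [0, 0, 0]], [10, [0, 0, -0.6], [0, 0, 0]], [10, [0, 0, -0.4], [0, 0, 0]], [10, [0, 0, -0.2], [0, 0, 0]], [10, [0, 0, 0], [0, 0, 0]], [10, [0, 0, 0], [0, 0, 0]]])

```text
clock: 5.25
eef_pos: [511.7, -414.4, 85.7]
tool_rot: [3.14, 0.001, 1.386]
force: [0.5, 0.1, -0.3]
width: 17.2
gripper_force: 59.9
```

>>> send_rows(series=[[10, [0, 0, -0.05], [0, 0, 0]], [10, [0, 0, -0.03], [0, 0, 0]], [10, [0, 0, 0], [0, 0, 0]]])

```text
clock: 5.62
eef_pos: [510.9, -414.0, 79.7]
tool_rot: [-3.142, -0.0, 1.385]
force: [-0.4, 0.2, -1.1]
width: 16.9
gripper_force: 59.9
```

>>> send_rows(series=[[10, [0.03, 0.16, 0], [0, 0, 0]], [10, [0.04, 0.2, 0], [0, 0, 0]], [10, [0.04, 0.2, 0], [0, 0, 0]], [10, [0.04, 0.2, 0], [0, 0, 0]], [10, [0.04, 0.2, 0], [0, 0, 0]], [10, [0.04, 0.2, 0], [0, 0, 0]], [10, [0.04, 0.2, 0], [0, 0, 0]], [10, [0.02, 0.12, 0], [0, 0, 0]]])

```text
clock: 6.62
eef_pos: [528.7, -324.2, 79.7]
tool_rot: [3.142, -0.0, 1.386]
force: [0.4, -0.3, -0.6]
width: 17.3
gripper_force: 59.9
```

Run:
```python
from h import *
s=sensors.read_state(); print(s['eef_pos'],s['force'])
d=grab('top'); save(d,'sc1.png',(350,170,460,250),5)
d=grab('scene'); save(d,'sc1s.png',(120,210,320,370),4)
```

```text
[ 528.67143034 -324.19703996   79.68426969] [ 0.40693944 -0.28085412 -0.58126926]
```

View pics/sc1s.png

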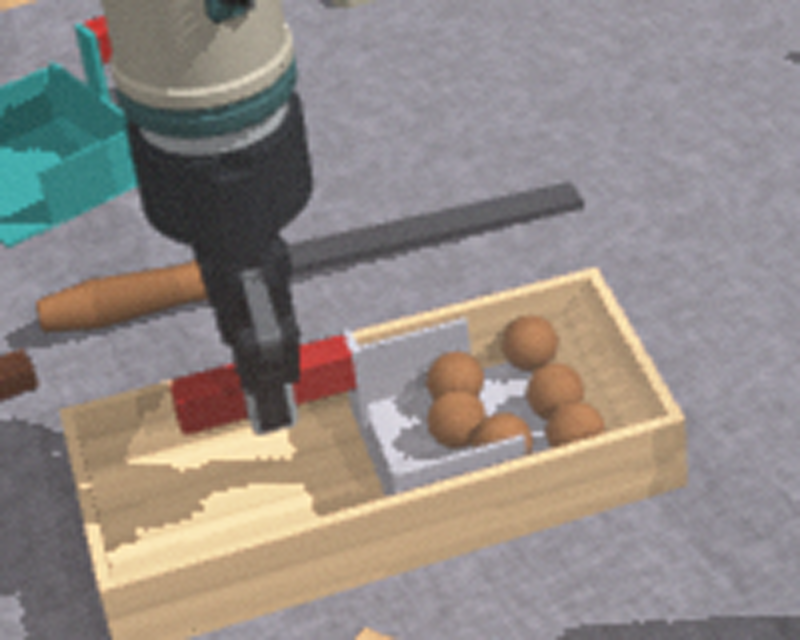

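The crop shows three knobs already on the pan, at about (455,375), (455,418) and (505,440), and three between the nose and the slope at (530,340), (555,388) and (575,425). Going on to the slope, then up along it with a slight nose-up tilt.

>>> send_rows(series=[[10, [0.02, 0.12, 0], [0, 0, 0]], [10, [0.02, 0.12, 0.12], [0, 0, 0]], [10, [0.02, 0.12, 0.13], [0, 0, 0]], [10, [0.02, 0.12, 0.13], [0, 0, 0]], [10, [0, 0.02, 0.03], [0.59, -0.11, 0]], [10, [0, 0, 0.03], [0.59, -0.11, 0]], [10, [0, 0, 0.03], [0.59, -0.11, 0]], [10, [0, 0, 0.03], [0.59, -0.11, 0]]])

```text
clock: 7.72
eef_pos: [533.4, -295.2, 110.5]
tool_rot: [3.141, -0.211, 1.386]
force: [0.7, -0.2, -1.3]
width: 16.7
gripper_force: 59.8
```

Run:
```python
from h import *
s=sensors.read_state(); print(s['eef_pos'],s['force'],s['qpos'].round(2))
d=grab('scene'); save(d,'sc2s.png',(140,210,340,370),4)
```

```text
[ 533.35998156 -295.20852882  110.48857777] [ 0.73650588 -0.15131219 -1.34783608] [ 0.47  0.79  0.16  1.68 -0.43  0.81  0.72]
```

View pics/sc2s.png

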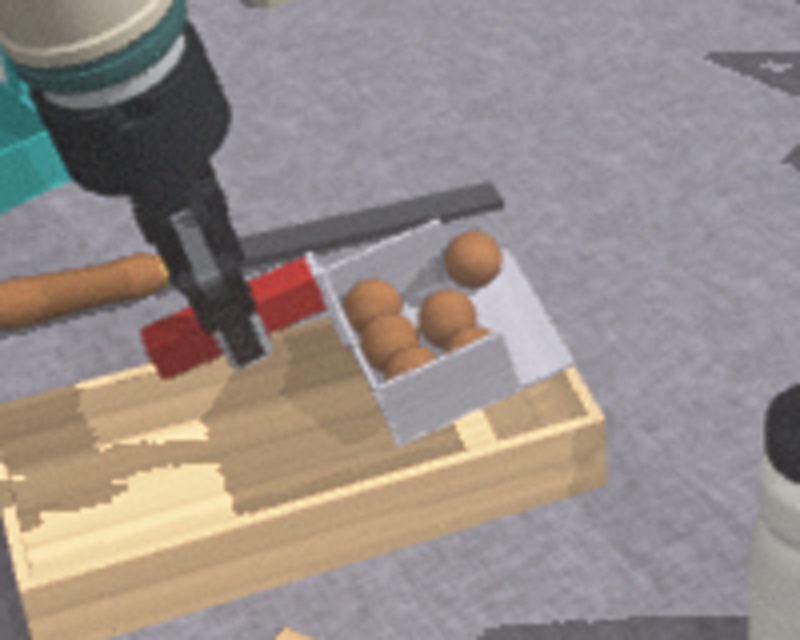

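All six knobs are on the pan; the outermost is at crop (470,258), close to the front end of the side wall. I'll lift, tilt back a little more, and carry smoothly.

>>> send_rows(series=[[10, [0, 0, 0.1], [0.2, -0.04, 0]], [10, [0, 0, 0.25], [0.2, -0.04, 0]], [10, [0, 0, 0.4], [0.2, -0.04, 0]], [10, [0, 0, 0.4], [0, 0, 0]], [10, [0, 0.05, 0.35], [0, 0, 0]], [10, [0.04, 0.15, 0.25], [0, 0, 0.1]], [10, [0.07, 0.3, 0.1], [0, 0, 0.3]], [10, [0.1, 0.45, 0], [0, 0, 0.4]]])

```text
clock: 8.78
eef_pos: [546.0, -236.8, 220.9]
tool_rot: [3.141, -0.263, 1.457]
force: [0.2, 0.5, -1.9]
width: 17.0
gripper_force: 59.8
```

>>> send_rows(series=[[10, [0.14, 0.6, 0], [0, 0, 0.4]], [10, [0.14, 0.6, 0], [0, 0, 0.4]], [10, [0.14, 0.6, 0], [0, 0, 0.4]], [10, [0.14, 0.6, 0], [0, 0, 0.4]], [10, [0.14, 0.6, 0], [0, 0, 0.4]], [10, [0.14, 0.6, 0], [0, 0, 0.4]], [10, [0.14, 0.6, 0], [0, 0, 0.4]], [10, [0.14, 0.6, 0], [0, 0, 0.4]]])

```text
clock: 9.78
eef_pos: [612.1, 53.0, 220.1]
tool_rot: [-3.14, -0.264, 1.738]
force: [-0.2, -0.4, -1.6]
width: 17.2
gripper_force: 59.8
```

>>> send_rows(series=[[10, [0.13, 0.5, 0], [0, 0, 0.5]], [10, [0.11, 0.35, 0], [0, 0, 0.5]], [10, [0.07, 0.2, 0], [0, 0, 0.4]], [10, [0.03, 0.1, 0], [0, 0, 0.3]], [10, [0, 0, 0], [0, 0, 0]]])

```text
clock: 10.4
eef_pos: [633.4, 118.2, 220.5]
tool_rot: [-3.142, -0.263, 1.882]
force: [-0.5, 0.2, -2.1]
width: 17.0
gripper_force: 59.8
```

Run:
```python
from h import *
from scipy.spatial.transform import Rotation as Ro
s=sensors.read_state(); print(s['eef_pos'],s['tool_rot'],s['force'],s['qpos'].round(2))
R=Ro.from_euler('xyz',s['tool_rot']); n=s['eef_pos']+R.apply([140,0,72]); print('nose',n)
F=np.array([576.3,300.7,0]); a=np.radians(17.86); print('in feeder',np.array([[np.cos(a),np.sin(a)],[-np.sin(a),np.cos(a)]])@(n-F)[:2])
d=grab('top'); save(d,'carry.png',(170,130,370,280),4)
```

```text
[633.40533156 118.15895185 220.49020828] [-3.14154534 -0.26251943  1.8824692 ] [-0.53842602  0.18438472 -2.11063129] [-0.12  0.68  0.04  1.53 -0.33  1.02  0.41]
nose [586.21196372 264.63238528 187.28901353]
in feeder [ -1.6273625 -37.3693932]
```

View pics/carry.png

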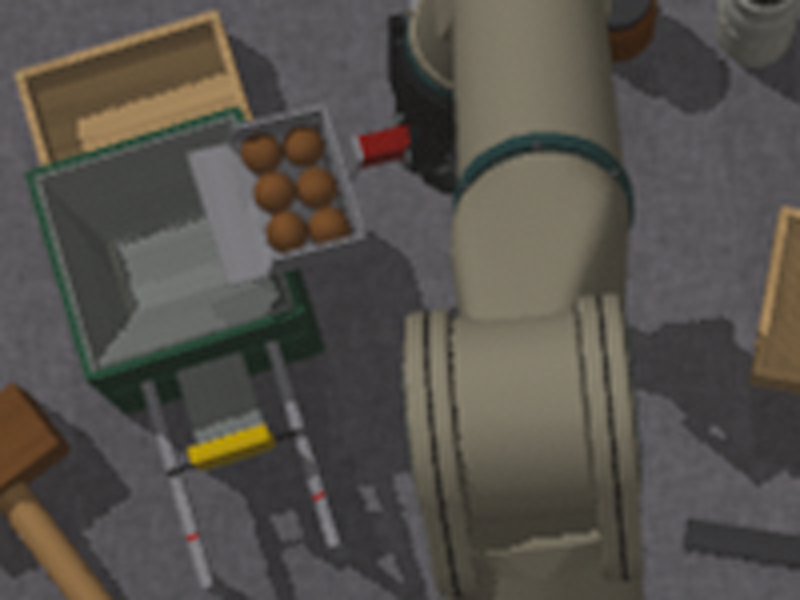

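All six knobs sit on the pan, two rows of three around crop (295,190), and the nose is inside the mouth. Tipping slowly about the nose.

>>> send_rows(series=[[10, [-0.024, 0.073, 0.1], [-0.95, -0.31, 0]], [10, [-0.024, 0.073, 0.1], [-0.95, -0.31, 0]], [10, [-0.024, 0.073, 0.1], [-0.95, -0.31, 0]], [10, [-0.023, 0.071, 0.11], [-0.57, -0.185, 0]], [10, [-0.023, 0.071, 0.11], [-0.57, -0.185, 0]], [10, [-0.023, 0.071, 0.11], [-0.57, -0.185, 0]], [10, [-0.023, 0.071, 0.11], [-0.57, -0.185, 0]], [10, [0, 0, 0], [0, 0, 0]]])

```text
clock: 11.45
eef_pos: [623.1, 150.1, 265.4]
tool_rot: [3.14, 0.207, 1.884]
force: [0.1, 0.2, -1.2]
width: 17.2
gripper_force: 59.9
```

```bash
cat > n.py <<'E'
from h import *
from scipy.spatial.transform import Rotation as Ro
s=sensors.read_state(); print(s['eef_pos'].round(1),s['tool_rot'].round(3),s['force'].round(1),s['qpos'].round(2))
R=Ro.from_euler('xyz',s['tool_rot']); n=s['eef_pos']+R.apply([140,0,72]); print('nose',n.round(1))
F=np.array([576.3,300.7,0]); a=np.radians(17.86); print('in feeder',np.array([[np.cos(a),np.sin(a)],[-np.sin(a),np.cos(a)]])@(n-F)[:2])
d=grab('top'); hsv=cv2.cvtColor(d['img'],cv2.COLOR_RGB2HSV).astype(int)
k=((hsv[...,0]>5)&(hsv[...,0]<16)&(hsv[...,1]>110)).astype(np.uint8); k[:,:185]=0;k[:,280:]=0;k[:160]=0;k[220:]=0
N,l,st,ct=cv2.connectedComponentsWithStats(k)
for i in range(1,N):
    if st[i,4]>8: print(ct[i].round(),st[i,4])
E
python3 n.py
```

```text
[623.1 150.1 265.4] [3.14  0.207 1.884] [ 0.1  0.2 -1.2] [-0.57  0.62  0.31  1.55  0.04  1.   -0.02]
nose [585.6 266.4 166.2]
in feeder [ -1.67925732 -35.46917935]
```

>>> send_rows(series=[[10, [-0.03, 0.092, 0.1], [-0.57, -0.185, 0]], [10, [-0.03, 0.092, 0.1], [-0.57, -0.185, 0]], [10, [-0.03, 0.092, 0.1], [-0.57, -0.185, 0]], [10, [-0.03, 0.092, 0.1], [-0.57, -0.185, 0]], [10, [0, 0, 0], [0, 0, 0]], [10, [0, 0, 0], [0, 0, 0]]])

```text
clock: 12.25
eef_pos: [616.5, 169.2, 289.1]
tool_rot: [3.14, 0.417, 1.881]
force: [0.0, -1.0, -1.4]
width: 17.2
gripper_force: 60.0
```

```bash
python3 n.py
python3 - <<'E'
from h import *
d=grab('top'); a=d['img'][140:260,170:300]; d2=grab('scene')
b=d2['img'][150:310,330:540]
A=cv2.resize(a,None,fx=3,fy=3,interpolation=2);B=cv2.resize(b,None,fx=1.9,fy=1.9,interpolation=2)
h=max(len(A),len(B)); c=np.zeros((h,A.shape[1]+B.shape[1],3),np.uint8); c[:len(A),:A.shape[1]]=A; c[:len(B),A.shape[1]:]=B
print(c.shape); cv2.imwrite('pics/dump.png',c[...,::-1])
E
```

```text
[616.5 169.2 289.1] [3.14  0.417 1.881] [ 0.  -1.  -1.4] [-0.76  0.64  0.42  1.52  0.19  1.07 -0.2 ]
nose [586.5 263.4 166.6]
in feeder [ -1.74450235 -38.60953049]
[216. 193.] 213
[208. 202.] 11
(360, 789, 3)
```

View pics/dump.png

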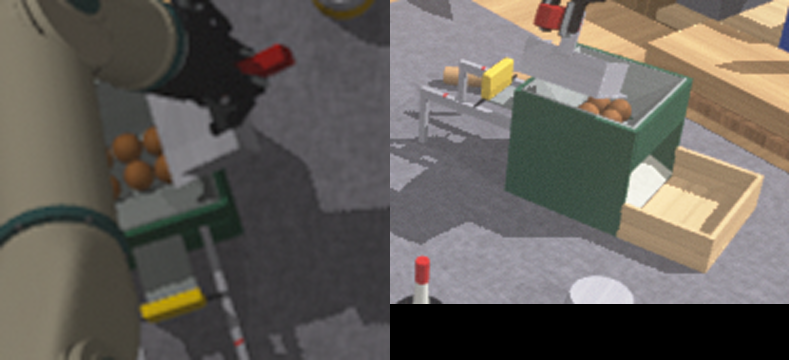

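The knobs are in the hopper (left crop about (140,160); scene crop about (610,108)), the pan is empty, nothing has spilled, and the gate is shut. I'll take the scoop back to its old, free place, levelling it on the way.

>>> send_rows(series=[[10, [0.02, -0.1, 0.5], [0.2, 0.06, 0]], [10, [0, -0.4, 0.2], [0.6, 0.2, 0]], [10, [-0.2, -0.6, 0], [0.75, 0.24, 0]], [10, [-0.3, -0.6, -0.4], [0.75, 0.24, 0]], [10, [-0.3, -0.6, -0.6], [0.75, 0.24, -0.3]], [10, [-0.3, -0.5, -0.7], [0.75, 0.24, -0.3]], [10, [-0.15, -0.15, -0.7], [0.74, 0.23, -0.3]], [10, [0, 0, -0.5], [0, 0, -0.1]]])

```text
clock: 13.4
eef_pos: [541.5, -10.4, 156.1]
tool_rot: [-3.136, 0.002, 1.789]
force: [0.3, 0.4, -0.9]
width: 17.2
gripper_force: 60.0
```

>>> send_rows(series=[[10, [0, 0, 0], [0, 0, 0]]])

```text
clock: 13.52
eef_pos: [540.9, -7.2, 155.5]
tool_rot: [-3.132, 0.001, 1.794]
force: [-0.3, 0.8, -1.9]
width: 16.8
gripper_force: 59.8
```

>>> send_rows(series=[[10, [0, 0, -0.5], [0.02, -0.1, 0]], [10, [0, 0, -0.5], [0, 0, 0]], [10, [0, 0, -0.25], [0, 0, 0]], [10, [0, 0, -0.05], [0, 0, 0]], [10, [0, 0, -0.03], [0, 0, 0]], [10, [0, 0, 0], [0, 0, 0]]])

```text
clock: 14.28
eef_pos: [543.2, -6.0, 78.2]
tool_rot: [3.136, 0.002, 1.796]
force: [-0.1, 0.3, -0.8]
width: 17.0
gripper_force: 59.9
```

>>> send_rows(series=[[10, [0, 0, -0.04], [0, 0, 0]], [10, [0, 0, -0.03], [0, 0, 0]], [10, [0, 0, 0], [0, 0, 0]]])

```text
clock: 14.65
eef_pos: [542.9, -6.0, 73.5]
tool_rot: [3.137, 0.002, 1.796]
force: [0.1, -0.4, 2.2]
width: 17.2
gripper_force: 60.6
```

>>> send_rows(series=[[30, [0, 0, -0.01], [0, 0, 0]], [85, [0, 0, 0], [0, 0, 0]], [85, [0, 0, 0], [0, 0, 0]], [85, [0, 0, 0], [0, 0, 0]], [85, [0, 0, 0.5], [0, 0, 0]], [85, [0, 0, 0.8], [0, 0, 0]], [85, [0, 0, 0.8], [0, 0, 0]], [85, [0, 0, 0.2], [0, 0, 0]]])

```text
clock: 15.65
eef_pos: [544.2, -6.1, 213.6]
tool_rot: [3.132, 0.003, 1.796]
force: [0.8, -0.7, -0.6]
width: 85.1
gripper_force: 0.0
```

Run:
```python
from h import *
s=sensors.read_state(); print(s['eef_pos'].round(1),s['tool_rot'].round(3),s['qpos'].round(2))
d=grab('top');P=cloud(d);hsv=cv2.cvtColor(d['img'],cv2.COLOR_RGB2HSV).astype(int);H,S,V=hsv[...,0],hsv[...,1],hsv[...,2]
m=(H>20)&(H<32)&(S>180)&(V>120); m[:225]=0;m[255:]=0;m[:,:205]=0;m[:,250:]=0
q=np.array([onplane(d,a,b,126) for b,a in np.argwhere(m)]); r=cv2.minAreaRect(q[:,:2].astype(np.float32)); print('top gate',r)
c=grab('scene'); save(c,'scoop_down.png',(280,140,560,340),2.8)
```

```text
[544.2  -6.1 213.6] [3.132e+00 3.000e-03 1.796e+00] [-0.2   0.53  0.23  1.87 -0.17  0.76  0.35]
top gate ((435.294921875, 256.3755187988281), (11.623552322387695, 57.45167541503906), 17.558666229248047)
```

View pics/scoop_down.png

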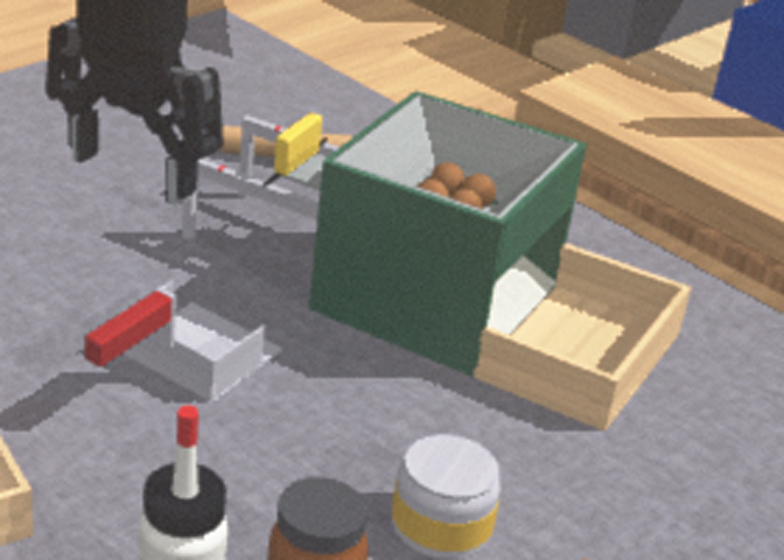

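The scoop lies flat on the bench (crop (190,330)), four knobs show in the hopper around (455,185), and the gate is still shut. Next is the gate handle at (435,256).

>>> send_rows(series=[[50, [-0.23, 0.545, -0.07], [-0.02, 0.1, 0.12]], [50, [-0.23, 0.545, -0.07], [0, 0, 0.12]], [50, [-0.23, 0.545, -0.07], [0, 0, 0.12]], [50, [-0.23, 0.545, -0.07], [0, 0, 0.12]], [50, [-0.23, 0.545, -0.07], [0, 0, 0.12]], [50, [-0.23, 0.545, -0.07], [0, 0, 0.12]], [50, [-0.23, 0.545, -0.07], [0, 0, 0.12]], [50, [-0.23, 0.545, -0.07], [0, 0, 0.12]]])

```text
clock: 16.75
eef_pos: [430.5, 256.0, 175.0]
tool_rot: [-3.133, 0.002, 1.88]
force: [0.6, 0.8, 0.5]
width: 50.0
gripper_force: 0.0
```

>>> send_rows(series=[[50, [0, 0, 0], [0, 0, 0]], [50, [0, 0, 0], [0, 0, 0]]])

```text
clock: 17.0
eef_pos: [431.7, 254.5, 175.8]
tool_rot: [-3.135, 0.003, 1.879]
force: [0.2, -1.0, 0.4]
width: 49.9
gripper_force: 0.0
```

>>> send_rows(series=[[50, [0.05, 0.02, -0.4], [0, 0, 0]], [50, [0, 0, -0.4], [0, 0, 0]], [50, [0, 0, -0.2], [0, 0, 0]], [50, [0, 0, -0.05], [0, 0, 0]], [50, [0, 0, 0], [0, 0, 0]], [8, [0, 0, 0], [0, 0, 0]], [8, [0, 0, 0], [0, 0, 0]], [8, [0, 0, 0], [0, 0, 0]]])

```text
clock: 18.0
eef_pos: [435.0, 256.9, 114.6]
tool_rot: [-3.137, 0.001, 1.88]
force: [-1.9, -0.7, 5.2]
width: 13.2
gripper_force: 58.5
```

>>> send_rows(series=[[8, [0, 0, 0], [0, 0, 0]], [8, [0, 0, 0], [0, 0, 0]]])

```text
clock: 18.25
eef_pos: [435.0, 256.9, 114.6]
tool_rot: [-3.137, 0.001, 1.88]
force: [-2.6, -0.3, 6.4]
width: 13.2
gripper_force: 58.6
```

```bash
cat > g.py <<'E'
from h import *
s=sensors.read_state(); print(s['eef_pos'].round(1),s['force'].round(1),s['width'],s['gripper_force'])
e=s['eef_pos'][:2]-[576.3,300.7]; a=np.radians(17.7); print('tcp in feeder',e@[np.cos(a),np.sin(a)],e@[-np.sin(a),np.cos(a)])
d=grab('top');hsv=cv2.cvtColor(d['img'],cv2.COLOR_RGB2HSV).astype(int);H,S,V=hsv[...,0],hsv[...,1],hsv[...,2]
m=((H<8)|(H>172))&(S>90); m[:225]=0;m[285:]=0;m[:,:195]=0;m[:,275:]=0
n,l,st,ct=cv2.connectedComponentsWithStats(m.astype(np.uint8))
for i in range(1,n): print('mark',ct[i].round(1),st[i,4],onplane(d,*ct[i],86).round(1),(onplane(d,*ct[i],86)[:2]-[576.3,300.7])@[np.cos(a),np.sin(a)])
E
python3 g.py
```

```text
[435.  256.9 114.6] [-2.6 -0.3  6.4] 13.200367045377353 58.56059968471527
tcp in feeder -147.95061789428206 1.247097571706135
mark [249.  253.5] 4 [403.5 196.   86. ] -196.46763682498243
```

>>> send_rows(series=[[8, [-0.08, -0.025, 0], [0, 0, 0]], [8, [-0.1, -0.032, 0], [0, 0, 0]], [8, [-0.12, -0.038, 0], [0, 0, 0]], [8, [-0.12, -0.038, 0], [0, 0, 0]], [8, [-0.12, -0.038, 0], [0, 0, 0]], [8, [-0.12, -0.038, 0], [0, 0, 0]], [8, [-0.1, -0.032, 0], [0, 0, 0]], [8, [-0.03, -0.01, 0], [0, 0, 0]]])

```text
clock: 19.3
eef_pos: [389.7, 242.4, 114.6]
tool_rot: [3.141, 0.001, 1.88]
force: [7.2, -0.3, 0.8]
width: 12.8
gripper_force: 58.9
```

>>> send_rows(series=[[8, [0, 0, 0], [0, 0, 0]], [8, [0, 0, 0], [0, 0, 0]], [8, [0, 0, 0], [0, 0, 0]], [8, [0, 0, 0], [0, 0, 0]]])

```text
clock: 19.8
eef_pos: [389.9, 242.5, 114.6]
tool_rot: [3.141, 0.001, 1.88]
force: [6.1, 0.3, 2.1]
width: 12.8
gripper_force: 59.0
```

```bash
python3 g.py
python3 - <<'E'
from h import *
a=grab('top')['img'][215:285,190:275]; b=grab('scene')['img'][150:310,330:540]
A=cv2.resize(a,None,fx=4.5,fy=4.5,interpolation=2);B=cv2.resize(b,None,fx=1.95,fy=1.95,interpolation=2)
h=max(len(A),len(B)); c=np.zeros((h,A.shape[1]+B.shape[1],3),np.uint8); c[:len(A),:A.shape[1]]=A; c[:len(B),A.shape[1]:]=B
print(c.shape); cv2.imwrite('pics/gate.png',c[...,::-1])
E
```

```text
[389.9 242.5 114.6] [6.1 0.3 2.1] 12.841683128087038 59.017691016197205
tcp in feeder -195.25914621669608 1.1712866365955676
mark [249.  253.5] 4 [403.5 196.   86. ] -196.46763682498243
(315, 792, 3)
```

View pics/gate.png

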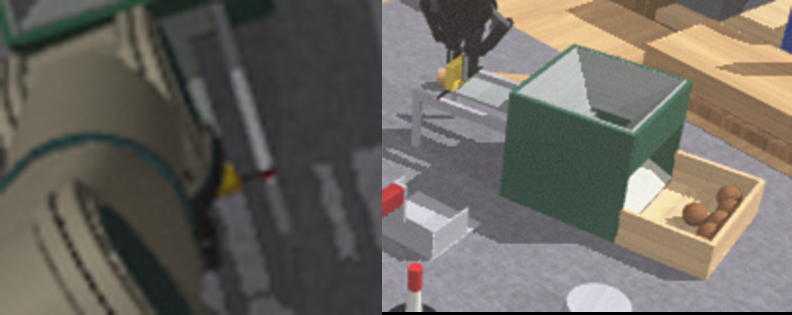

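Left: the pointer is at the red line, (268,175). Right: four knobs show in the kit tray around (715,210) and the hopper looks empty. The travel measured 47.3 mm, so I'll add the last 2.7 mm.

>>> send_rows(series=[[8, [-0.043, -0.014, 0], [0, 0, 0]], [8, [0, 0, 0], [0, 0, 0]], [8, [0, 0, 0], [0, 0, 0]], [8, [0, 0, 0], [0, 0, 0]]])

```text
clock: 20.45
eef_pos: [387.4, 241.6, 114.6]
tool_rot: [3.141, 0.001, 1.879]
force: [6.4, -0.3, 3.2]
width: 13.2
gripper_force: 59.0
```

```bash
python3 g.py
python3 - <<'E'
from h import *
a=grab('top')['img'][235:275,235:275]; b=grab('scene')['img'][165:240,325:405]; 
A=cv2.resize(a,(390,390),interpolation=2);B=cv2.resize(b,(400,375),interpolation=2)
c=np.zeros((390,790,3),np.uint8); c[:,:390]=A; c[:375,390:]=B; cv2.imwrite('pics/gate2.png',c[...,::-1])
E
```

```text
[387.4 241.6 114.6] [ 6.4 -0.3  3.2] 13.228642782606077 58.99724900722504
tcp in feeder -197.89465529930152 1.11525904675387
```

View pics/gate2.png

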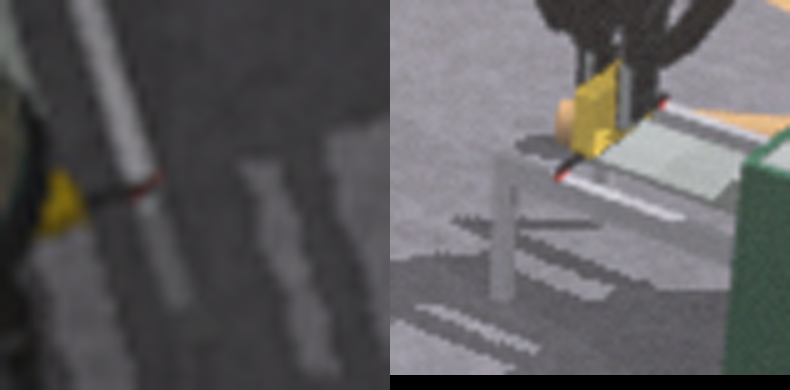

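The pointer now lies on the red line on both rails (top crop (145,187), scene crop (560,178)). Travel is 49.9 mm and steady, so I'm handing in.

```bash
python3 -c "
from cell import ctrl
print(ctrl.finish_job())"
```

```text
the job is handed in; nothing more can be done
None
```

The job is handed in: all six knobs were scooped and tipped into the hopper with its gate shut, the scoop lies flat on the bench, at least four knobs show in the kit tray, and the arm is holding the gate at the red mark (measured travel 49.9 mm).

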